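# Free the counter balance, even out the cartons, lock it again

### The arm

A 6-joint arm with a two-finger parallel gripper is mounted at the origin on the work surface. World frame = base frame: x ahead of the robot, y to its left, z up, the work surface at z = 0. Lengths are in m, angles in rad, forces in N, time in s.
With the tool pointing down it reaches from about 0.4 to 0.825 m from the base axis. Payload 7 kg.
Tool frame: the origin (TCP) lies at the very end of the fingers, on their centre line; the grasp point (between the pads) lies 19 mm behind it; x points along the fingers, y is the direction in which the jaws open and shut, and the axes are right-handed (so a half turn about x gives the same grasp; the last joint's range is limited). The gripper opens to 88 mm and grips with 3 to 60 N. Pads are 19 mm wide; open, the fingers measure 130 mm over their backs; the gripper's body (78 mm by 193 mm) begins 47 mm behind the grasp point.
Start: joints at [1.611, 0.359, 0.012, 0, -1.224, -0.288], TCP at [0.166, 0.654, 0.227] pointing down, gripper open.
Joint ranges: [-3.07, 3.07], [-1.43, 2.12], [-1.02, 1.25], [-3.03, 1.67], [-3.05, -0], [-3.03, 3.03]. Speed limits (rad/s): [2.39, 2.39, 3.01, 3.14, 3.14, 3.14].

### API

Orientations are given as [roll, pitch, yaw] about the fixed x, y, z axes, in that order (R = Rz(yaw) Ry(pitch) Rx(roll)).
In Python, from station import arm gives the robot as it stands.
- The arm moves only by the shell command python3 -m inch 'ROWS' [OPENING] [FORCE]. ROWS is text: rows parted by semicolons, each of 6 numbers parted by spaces: the shift along the world's x, y, z in units of 30 mm (1.0 is 30 mm), then the turn, a rotation vector about the world's x, y, z in units of 5 degrees (1.0 is 5 degrees). In form: dx dy dz wx wy wz; .... A call has 1 to 12 rows; each row shifts and turns the commanded pose from where the row before left it; what a row does not reach is not made up. A row lasts 1/8 s, in which the tool goes at most 62.5 mm and 10.7 degrees, less where a joint would pass 70% of its speed; a pose out of reach is approached as far as the arm can. A call is refused whole if a number of a shift passes 1 or a number of a turn 1, either way. A call with a gripper value outside its range is refused whole. OPENING is the opening, from 0 (shut) to 1 (fully open), set as the call begins (- or left out, the last holds). The fingers move at their own pace and stop on an object; FORCE is the grip in N (left out, the last holds). Time passes only in rows, so rows that do not move let the fingers close. It gives the time, the measured TCP pose, the force and the opening at its end, in the units of the state.
- arm.get_state(): the state, without advancing time (a new reading comes with each control period).
- arm.grab_frame(name): name is "side" or "top" or "wrist"; returns a dict with "frame" (480x640x3 uint8, red, green, blue), "range_z" (480x640 float32, m along the optical axis (not along the pixel's ray), 0 where there is no reading), "mtx" (3x3 intrinsics, pixels), "pose" (4x4, takes a point from camera to world coordinates). Camera axes: x right, y up, looking along -z (the intrinsics and any distortion apply to the point x, -y, -z); pixel columns grow to the right and rows downward; lengths in m; the calibration is good to about 2 mm. A picture is of the moment at which its call begins.
- arm.job_done(): hands the job in, once; it reports no verdict.
Trained networks look in a picture, given as the dict that the camera call returned (one of the last four; its "shot" number tells which), for a name from the list of things; names that differ only in an ending like _2 or _b are one class to them, and where a whole thing is asked for, a point or a joint stands for the part that bears it (a point fixed in the world has none). Each returns a list of dicts, best first, with "confidence" (0 to 1); they miss things now and then, are a little off and sometimes report something else, mostly with a low value. They report only what shows in the picture. A call takes as long as a camera call. They do not tell look-alikes from the thing itself.
- arm.search_frame(picture, target): "extent" ([centre column, centre row, width, height] as shares, 0 to 1, of the picture: columns of its width, rows of its height, round what is visible of it).
- arm.masks_of(picture, target): "mask" (480x640 bool, what is visible of it) and "extent" ([centre column, centre row, width, height] as shares, 0 to 1, of the picture: columns of its width, rows of its height, round what is visible of it).
- arm.place_of(picture, target): "position" ([column, row] as shares, 0 to 1, of the picture: columns of its width, rows of its height: a listed point, or the origin of a listed thing).
The state is a dict: "t": time; "q": joint angles; "qd": joint speeds; "joint_efforts": joint torques, N m; "eef_pos": TCP position; "ee_rot": TCP orientation; "force": force on the tool from outside, world axes, zero at the start; "moment": the same for the moment, N m; "width": finger opening in m.
Only numpy, scipy, OpenCV 4.12 (cv2) and the standard library are available. Lean on these libraries where they do the work, as an engineer would, in place of code of your own. Each camera call takes 0.05 s, during which the arm holds its last target. There are 200 camera calls.

### The job

First put the tee key into the lock on the front of the counter balance, pressing and turning it until it drops fully home, then turn it a quarter turn counterclockwise so that the pans swing free and the loaded one sinks. Then, with the key left in its free position, put the two half cartons from the counter on the pans and move full cartons across until the pans rest level with every carton on one pan or the other. Last, turn the key back clockwise to lock the level balance and stand the key upright, fully down, in its wooden block again; do not disturb the other things on the counter.

Things in the scene. Friction and masses are not known exactly. Their poses are not given: they have to be found in the camera images.
- balance: green counter balance, fixed: base 150 (x) x 340 (y) x 50 mm high, a middle housing 85 mm high, two trays (pans) with centres 125 mm to its +y (left) and -y (right). Origin at the centre of its underside, x away from the robot at yaw 0. The lock, a square post, stands in front, 100 mm to -x. Brass pointers of the pans meet in the middle, at one height when level
- lock (a point): centre of the mouth of the lock's round bore, in the 52 mm square steel plate on the lock's post, 102 mm above the counter. The bore is vertical, 19 mm wide, with a 3 mm chamfer at the mouth and 22 mm deep; at its bottom lies the turning drum
- drum (a point): middle of the lock drum's top, 22 mm below lock (axes of the balance; does not turn with the drum). The drum has a slot 18 x 8.5 mm for the key. Locked, the slot lies along balance y or up to 0.5 rad counterclockwise (from above) of it: unknown, to be felt with the key, which drops in when within 0.1 rad. It turns counterclockwise to a stop at 1.5 rad from y (free) and back; friction 0.06 N m
- bolt (a point): where the drum's bolt, a steel finger under the plate, holds a fork of the left pan (fixed point of the balance, axes of the balance). The bolt holds the pans while the drum is within about 0.7 rad of its clockwise stop (slot along balance y) and is clear beyond 1.0 rad; it goes back in only when the pans are level
- left_pan (a point): centre of the inner floor of the left pan, an aluminium tray 190 mm (balance x) x 170 mm (balance y) outside; its 4 mm walls rise 12 mm above this floor. Pans stay horizontal; one sinks as the other rises, at most 14 mm. Level: both floors 119 mm above the counter. With 200 g too much it sits 9 mm low, with 400 g or more at its stop. Locked, it has 3 mm of play
- right_pan (a point): centre of the inner floor of the right pan, an aluminium tray 190 mm (balance x) x 170 mm (balance y) outside; its 4 mm walls rise 12 mm above this floor. Pans stay horizontal; one sinks as the other rises, at most 14 mm. Level: both floors 119 mm above the counter. With 200 g too much it sits 9 mm low, with 400 g or more at its stop. Locked, it has 3 mm of play
- key: steel tee key, 121 mm tall, 120 g, upright in the key block at the start. Origin at the middle of its lower end, z up. Blade 15 (key x) x 6 (y) x 12 mm tall, then a round stem 16 mm across, on top a grip bar 60 (x) x 14 (y) x 26 mm tall, centre 108 mm above the origin. Same after half a turn. Origin at 68 mm height when fully home, 80 mm when resting on the drum. Slot play 0.15 rad
- key_block: fixed light wooden block 70 x 70 x 50 mm, to the left or the right of the balance, with a round 19.5 mm bore 35 mm deep in its top that holds the key (origin 15 mm up); origin at the centre of its underside
- full1: closed rigid kraft carton, 72 long (its x) x 36 wide (its y) x 44 mm tall, 200 g; origin at the centre of its underside, z up. Two to four such full cartons are present, all on the left pan at the start, up to 0.1 rad askew to the balance; an absent one reads None
- full2: closed rigid kraft carton, 72 long (its x) x 36 wide (its y) x 44 mm tall, 200 g; origin at the centre of its underside, z up. Two to four such full cartons are present, all on the left pan at the start, up to 0.1 rad askew to the balance; an absent one reads None
- full3: closed rigid kraft carton, 72 long (its x) x 36 wide (its y) x 44 mm tall, 200 g; origin at the centre of its underside, z up. Two to four such full cartons are present, all on the left pan at the start, up to 0.1 rad askew to the balance; an absent one reads None
- full4: closed rigid kraft carton, 72 long (its x) x 36 wide (its y) x 44 mm tall, 200 g; origin at the centre of its underside, z up. Two to four such full cartons are present, all on the left pan at the start, up to 0.1 rad askew to the balance; an absent one reads None
- half1: closed kraft cardboard half carton, 36 x 36 mm and 44 mm tall, 100 g, rigid; origin at the centre of its underside, z up. Both half cartons are always present and start on the counter, one to the left and one to the right of the balance
- half2: closed kraft cardboard half carton, 36 x 36 mm and 44 mm tall, 100 g, rigid; origin at the centre of its underside, z up. Both half cartons are always present and start on the counter, one to the left and one to the right of the balance
- oil_bottle: bystander: upright grey oil bottle, 48 mm in diameter, 110 mm tall, beside the balance, across from the key block; origin at the centre of its underside
- screwdriver: bystander: screwdriver 170 mm long lying towards the front right; origin near its middle, underneath
- tin: bystander: closed steel tin 64 mm in diameter, 70 mm tall, standing towards the front left; origin at the centre of its underside
There are look-alikes about, which are no part of the job. Leave any orange look-alike of the key alone.

How it is judged:
By the outcome, as a careful person would: the job done as asked, in the order asked, and still so for the second after the job is handed in, with the robot touching nothing.
Of full1, full2, full3, full4 only 2 to 4 are there at a start; the rules pass over those that are not, and their reading is None.
At some moment in a run one of half1, half2 may be knocked a few centimetres aside while the robot is not near it.
It also fails if it takes over 210 s, if anything falls off the work surface, if the arm or the gripper's body presses on something with over 40 N, if the wrist force passes 120 N, or if a joint passes its speed limit or range.

## Working session

There is one attempt and no reset: what is moved stays moved. The work goes in short steps, Python scripts to look and compute and a shell command to move; the robot and the scene stay as the last step left them, time stands still between calls to the robot, and variables do not carry over. Pictures are saved under pics/ and viewed, about 12 in all and at most 16, crops included, and the job is handed in when it is done.

```bash
ls; mkdir -p pics; cat > h.py <<'E'
import numpy as np, cv2
from station import arm
def snap(name, fn=None):
    p=arm.grab_frame(name)
    if fn: cv2.imwrite('pics/'+fn, p['frame'][:,:,::-1])
    return p
def px2w(p,c,r,z=None,depth=None):
    K=p['mtx'];P=p['pose']
    d=np.array([(c-K[0,2])/K[0,0],-(r-K[1,2])/K[1,1],-1.])
    if depth is None and z is None: depth=p['range_z'][int(r),int(c)]
    R=P[:3,:3];t=P[:3,3]
    if z is not None: depth=(z-t[2])/(R@d)[2]
    return t+R@d*depth
def w2px(p,w):
    K=p['mtx'];P=p['pose'];c=P[:3,:3].T@(np.array(w)-P[:3,3])
    return np.array([K[0,2]+K[0,0]*c[0]/-c[2],K[1,2]+K[1,1]*-c[1]/-c[2]])
def cloud(p):
    K=p['mtx'];P=p['pose'];z=p['range_z']
    v,u=np.mgrid[0:480,0:640]
    c=np.stack([(u-K[0,2])/K[0,0]*z,-(v-K[1,2])/K[1,1]*z,-z],-1)
    return c@P[:3,:3].T+P[:3,3]
E
python3 - <<'E'
from h import *
for n in ('top','side'):
    p=snap(n,n+'0.png'); print(n,p['pose'].round(3).tolist(),p['mtx'].round(1).tolist(),[k for k in p])
    for t,z in (('balance',0),('lock',.102),('left_pan',.119),('right_pan',.119),('key',.015),('key_block',0),('full1',.119),('half1',0),('oil_bottle',0),('screwdriver',0),('tin',0)):
        print(t,[(round(float(d['confidence']),2),(np.array(d['position'])*[640,480]).round().tolist(),px2w(p,d['position'][0]*640,d['position'][1]*480,z=z).round(3).tolist()) for d in arm.place_of(p,t)[:5]])
print(arm.get_state())
E
```

```text
pics
top [[-0.027, 0.991, -0.132, 0.349], [-1.0, -0.026, 0.014, 0.052], [0.011, 0.133, 0.991, 1.15], [0.0, 0.0, 0.0, 1.0]] [[458.6, 0.0, 314.2], [0.0, 458.6, 239.1], [0.0, 0.0, 1.0]] ['frame', 'range_z', 'mtx', 'pose', 'shot']
balance [(0.63, [340.0, 218.0], [0.554, -0.033, 0.0])]
lock [(0.78, [348.0, 253.0], [0.455, -0.041, 0.102]), (0.68, [289.0, 216.0], [0.544, 0.094, 0.102]), (0.42, [342.0, 217.0], [0.538, -0.029, 0.102])]
left_pan [(0.81, [289.0, 216.0], [0.542, 0.092, 0.119])]
right_pan [(0.67, [398.0, 206.0], [0.559, -0.158, 0.119]), (0.4, [466.0, 251.0], [0.45, -0.307, 0.119])]
key [(0.76, [225.0, 249.0], [0.481, 0.257, 0.015]), (0.69, [180.0, 263.0], [0.45, 0.368, 0.015]), (0.69, [349.0, 254.0], [0.46, -0.051, 0.015]), (0.65, [290.0, 214.0], [0.566, 0.095, 0.015]), (0.49, [148.0, 276.0], [0.419, 0.447, 0.015])]
key_block [(0.62, [185.0, 262.0], [0.453, 0.361, 0.0])]
full1 [(0.97, [275.0, 236.0], [0.495, 0.126, 0.119]), (0.71, [272.0, 200.0], [0.581, 0.132, 0.119]), (0.66, [308.0, 232.0], [0.504, 0.049, 0.119])]
half1 [(0.88, [175.0, 209.0], [0.588, 0.388, 0.0]), (0.72, [482.
[... 1597 characters left out ...]
99.0], [0.37, 0.252, 0.0]), (0.43, [340.0, 185.0], [0.619, 0.242, 0.0])]
{'t': 1.2, 'q': array([ 1.61113226e+00,  3.58578453e-01,  1.18927900e-02,  2.00811126e-06,
       -1.22411867e+00, -2.88112878e-01]), 'qd': array([-0.00117631, -0.00105708,  0.00060601, -0.00122343,  0.00088394,
       -0.00045319]), 'joint_efforts': array([ 5.13878495e-04, -5.82407784e+01,  2.93315452e+01,  7.00261742e+00,
        1.25473153e-02, -1.60035586e-05]), 'eef_pos': array([0.1655487 , 0.65435034, 0.22657241]), 'ee_rot': array([ 2.09051699,  1.5707881 , -1.29885193]), 'force': array([-0.82757257,  0.0895248 ,  0.11036591]), 'moment': array([-0.0114741 , -0.00315959, -0.0422929 ]), 'width': 0.08738518758828236}
```

View pics/top0.png

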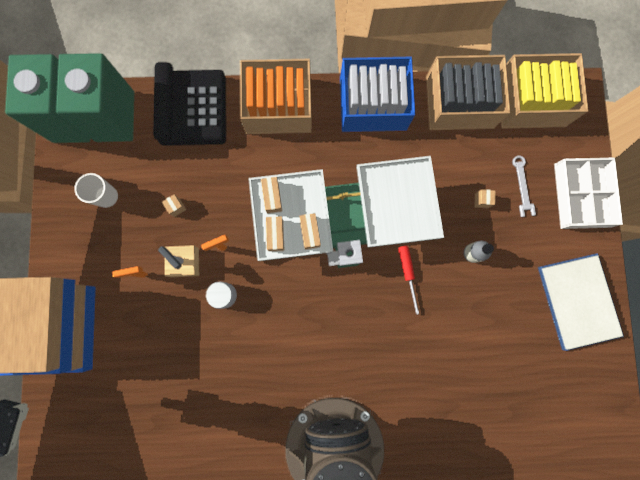

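View pics/side0.png

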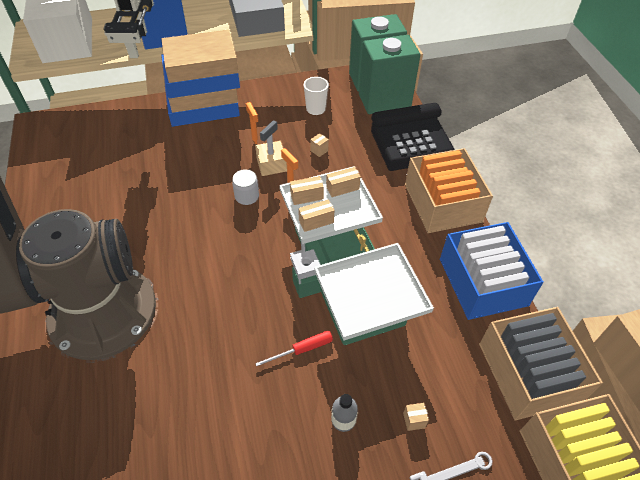

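Three full cartons on the left pan (top px ~(275,233), (310,230), (272,193)). The dark key stands in the block at (180,260), with an orange look-alike on either side. The halves are at (174,205) and (486,198). Now for geometry from depth.

```bash
cat >> h.py <<'E'
def rect(C,c,rad,z0,z1,show=''):
    m=(C[...,2]>z0)&(C[...,2]<z1)&(np.hypot(C[...,0]-c[0],C[...,1]-c[1])<rad)
    q=C[m]
    if len(q)<5: print(show,'few',len(q)); return
    r=cv2.minAreaRect((q[:,:2]*1000).astype(np.float32))
    (cx,cy),(w,h),a=r
    if w<h: w,h,a=h,w,a+90
    a=(a+90)%180-90
    print(show,len(q),'c',round(cx,1),round(cy,1),'size',round(w,1),round(h,1),'long axis deg',round(a,1),'rad',round(np.radians(a),3),'z',np.median(q[:,2]).round(4))
    return cx,cy,a
E
python3 - <<'E'
from h import *
for n in ('top','side'):
    p=snap(n); C=cloud(p)
    print(n)
    rect(C,(.453,.365),.06,.112,.15,'key')
    rect(C,(.453,.365),.06,.044,.056,'block')
    for c in ((.495,.126),(.585,.132),(.504,.049)): rect(C,c,.035,.153,.172,'full')
    rect(C,(.588,.388),.05,.036,.05,'halfL'); rect(C,(.593,-.398),.05,.036,.05,'halfR')
    rect(C,(.543,.093),.14,.124,.136,'lpan'); rect(C,(.559,-.16),.14,.124,.14,'rpan')
    rect(C,(.456,-.043),.05,.095,.108,'plate')
    rect(C,(.363,.26),.06,.062,.075,'tin');rect(C,(.458,-.36),.06,.0,.13,'oil')
p=snap('wrist','w0.png'); print(p['pose'].round(3).tolist(),p['mtx'].round(1).tolist())
E
```

```text
top
key 214 c 451.9 360.3 size 59.5 15.1 long axis deg 42.1 rad 0.734 z 0.1354
block 678 c 452.4 360.6 size 71.0 70.5 long axis deg -89.1 rad -1.554 z 0.0505
full 500 c 495.8 124.9 size 68.4 35.4 long axis deg -0.9 rad -0.016 z 0.1603
full 487 c 585.3 130.5 size 69.6 36.0 long axis deg 6.7 rad 0.116 z 0.16
full 491 c 503.6 46.9 size 68.0 35.7 long axis deg 7.9 rad 0.138 z 0.16
halfL 226 c 592.4 382.1 size 36.7 36.2 long axis deg 32.6 rad 0.568 z 0.0442
halfR 236 c 590.1 -396.3 size 37.9 37.6 long axis deg -7.9 rad -0.138 z 0.0438
lpan 659 c 545.8 65.5 size 218.4 190.5 long axis deg -84.5 rad -1.475 z 0.1279
rpan 2117 c 565.3 -135.2 size 221.1 191.3 long axis deg -84.4 rad -1.473 z 0.1257
plate 468 c 455.9 -44.6 size 52.5 52.2 long axis deg -84.3 rad -1.471 z 0.102
tin 509 c 367.3 262.8 size 58.2 58.1 long axis deg -72.1 rad -1.259 z 0.0702
oil 1143 c 457.4 -360.1 size 117.3 117.1 long axis deg -3.5 rad -0.06 z 0.0033
side
key 198 c 456.8 358.2 size 63.3 19.1 long axis deg 41.7 rad 0.728 z 0.131
block 428 c 456.8 359.8 size 77.9 70.3 long axis deg -88.1 rad -1.538 z 0.05
full 362 c 49
[... 235 characters left out ...]
size 40.2 39.6 long axis deg 29.0 rad 0.507 z 0.0435
halfR 391 c 594.1 -397.9 size 37.3 36.5 long axis deg 84.1 rad 1.467 z 0.0441
lpan 849 c 549.4 68.0 size 217.6 191.7 long axis deg -84.6 rad -1.477 z 0.128
rpan 2777 c 569.0 -136.6 size 220.7 191.9 long axis deg -84.5 rad -1.474 z 0.126
plate 469 c 458.4 -34.4 size 79.1 52.7 long axis deg -83.7 rad -1.461 z 0.1018
tin 354 c 372.0 261.2 size 60.3 60.2 long axis deg -11.7 rad -0.205 z 0.0696
oil 1965 c 458.9 -359.8 size 118.7 118.1 long axis deg 76.4 rad 1.334 z 0.0028
[[-0.244, 0.933, 0.264, 0.237], [-0.97, -0.235, -0.067, 0.636], [-0.0, -0.272, 0.962, 0.383], [0.0, 0.0, 0.0, 1.0]] [[351.5, 0.0, 321.4], [0.0, 351.5, 233.9], [0.0, 0.0, 1.0]]
```

```bash
cat >> h.py <<'E'
from scipy.spatial.transform import Rotation as Ro
def st(pr=True):
    s=arm.get_state(); R=Ro.from_euler('xyz',s['ee_rot']).as_matrix()
    if pr: print('t',round(s['t'],2),'tcp',(s['eef_pos']*1000).round(1),'jaw deg',np.degrees(np.arctan2(R[1,1],R[0,1])).round(2),'down',R[:,0].round(3),'q',s['q'].round(3),'F',s['force'].round(1),'w',round(s['width']*1000,1))
    return s,R
E
python3 -c "
from h import *
st()"
python3 -m inch '0 0 0 0 0 0; 0 0 0 0 0 1' 1 ; python3 -c "
from h import *
st()"
```

```text
t 1.35 tcp [165.6 654.3 226.6] jaw deg -104.2 down [ 0. -0. -1.] q [ 1.611  0.359  0.012  0.    -1.224 -0.288] F [-0.2  0.4  0.1] w 88.0
t: 1.6
eef_pos: [0.1656, 0.6544, 0.2265]
ee_rot: [2.679, 1.571, -0.621]
force: [0.5, 1.4, -0.5]
width: 0.0876
t 1.6 tcp [165.6 654.4 226.5] jaw deg -99.1 down [ 0. -0. -1.] q [ 1.611  0.359  0.012  0.    -1.224 -0.199] F [ 0.5  1.4 -0.5] w 87.6
```

```bash
python3 -m inch '.4 -.41 0 0 0 -1;.4 -.41 0 0 0 -1;.4 -.41 0 0 0 -1;.4 -.41 0 0 0 -1;.4 -.41 0 0 0 -1;.4 -.41 0 0 0 -1;.4 -.41 0 0 0 -1;.4 -.41 0 0 0 -1;.4 -.41 0 0 0 -1;.4 -.41 0 0 0 -1;.4 -.41 0 0 0 -1;.4 -.41 0 0 0 -1' 1 >/dev/null; python3 -m inch '.4 -.41 0 0 0 -1;.4 -.41 0 0 0 -1;.4 -.41 0 0 0 -1;.4 -.41 0 0 0 -1;.4 -.41 0 0 0 -1;.4 -.41 0 0 0 -1;.4 -.41 0 0 0 -1;.4 -.41 0 0 0 -1;.4 -.41 0 0 0 -1;.4 -.41 0 0 0 -1;.4 -.41 0 0 0 -1;.4 -.41 0 0 0 -1' >/dev/null;  python3 -m inch '0 0 0 0 0 -1;0 0 0 0 0 -.8;0 0 0 0 0 0;0 0 0 0 0 0'
python3 - <<'E'
from h import *
st(); p=snap('wrist','w1.png'); C=cloud(p)
print(p['pose'].round(3).tolist())
rect(C,(.453,.36),.06,.112,.15,'key'); rect(C,(.453,.36),.06,.044,.056,'block')
E
```

```text
t: 5.1
eef_pos: [0.4535, 0.3592, 0.2266]
ee_rot: [0.208, 1.571, 0.939]
force: [0.0, 0.1, 1.4]
width: 0.0874
t 5.1 tcp [453.5 359.2 226.6] jaw deg 131.9 down [ 0.  0. -1.] q [ 1.008  0.201 -0.206  0.    -1.163 -1.847] F [0.  0.1 1.4] w 87.4
[[-0.668, -0.716, -0.203, 0.399], [0.744, -0.643, -0.182, 0.309], [0.0, -0.273, 0.962, 0.383], [0.0, 0.0, 0.0, 1.0]]
key 1474 c 452.8 359.2 size 58.9 14.0 long axis deg 42.0 rad 0.733 z 0.134
block 3916 c 453.2 359.7 size 70.2 70.2 long axis deg -88.7 rad -1.548 z 0.0483
```

View pics/w1.png

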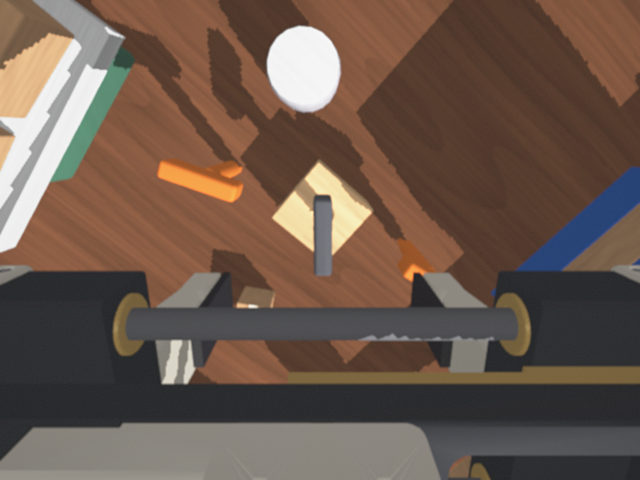

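The wrist view shows the key bar centred between the jaws at (322,235), and its depth agrees within about 1 mm. Next: descend and grip.

```bash
python3 -m inch '0 0 -.6 0 0 0;0 0 -.6 0 0 0;0 0 -.6 0 0 0;0 0 -.6 0 0 0;0 0 -.6 0 0 0;0 0 -.6 0 0 0;-.02 0 -.18 0 0 0;0 0 0 0 0 0;0 0 0 0 0 0'; python3 -m inch '0 0 0 0 0 0;0 0 0 0 0 0;0 0 0 0 0 0;0 0 0 0 0 0;0 0 0 0 0 0;0 0 0 0 0 0;0 0 0 0 0 0;0 0 0 0 0 0' 0 40
python3 -c "
from h import *
st()"
```

```text
t: 6.28
eef_pos: [0.4533, 0.3596, 0.114]
ee_rot: [0.125, 1.57, 0.855]
force: [-0.0, 0.3, 1.2]
width: 0.0876
t: 7.28
eef_pos: [0.453, 0.3592, 0.1132]
ee_rot: [1.918, 1.571, 2.648]
force: [-0.7, 0.9, 0.1]
width: 0.0138
t 7.28 tcp [453.  359.2 113.2] jaw deg 131.8 down [-0.  0. -1.] q [ 1.009  0.3   -0.355 -0.    -0.916 -1.85 ] F [-0.7  0.9  0.1] w 13.8
```

```bash
python3 -m inch '0 0 .5 0 0 0;0 0 .8 0 0 0;0 0 .9 0 0 0;0 0 .9 0 0 0;0 0 .9 0 0 0;0 0 .9 0 0 0;0 0 .93 0 0 0;0 -.7 0 0 0 1;0 -.7 0 0 0 1;0 -.7 0 0 0 1;0 -.7 0 0 0 1;0 -.7 0 0 0 1' >/dev/null;  python3 -m inch '0 -.7 0 0 0 1;0 -.7 0 0 0 1;0 -.7 0 0 0 1;0 -.7 0 0 0 1;0 -.7 0 0 0 1;0 -.7 0 0 0 .2;0 -.7 0 0 0 0;0 -.7 0 0 0 0;0 -.7 0 0 0 0;0 -.7 0 0 0 0;0 -.7 0 0 0 0;0 -.7 0 0 0 0'
python3 -m inch '0 -.7 0 0 0 0;.1 -.7 0 0 0 0;0 -.17 0 0 0 0;0 0 0 0 0 0;0 0 0 0 0 0'
python3 - <<'E'
from h import *
st(); p=snap('wrist','w2.png'); C=cloud(p)
rect(C,(.456,-.045),.04,.095,.106,'plate')
for n in ('wrist','top','side'):
    if n!='wrist': p=snap(n)
    for d in arm.place_of(p,'lock')[:2]: print(n,d['confidence'],px2w(p,d['position'][0]*640,d['position'][1]*480,z=.102).round(4), np.array(d['position'])*[640,480])
E
```

```text
t: 10.28
eef_pos: [0.4528, 0.0014, 0.2891]
ee_rot: [-1.242, 1.57, 0.378]
force: [-0.3, -0.1, -1.3]
width: 0.0135
t: 10.9
eef_pos: [0.4559, -0.0445, 0.2883]
ee_rot: [-1.058, 1.57, 0.562]
force: [-0.6, -0.5, -0.9]
width: 0.0132
t 10.9 tcp [455.9 -44.5 288.3] jaw deg -177.18 down [ 0.  0. -1.] q [ 0.335 -0.047 -0.339 -0.    -1.279 -0.285] F [-0.6 -0.5 -0.9] w 13.2
plate 2357 c 457.2 -46.3 size 52.3 52.1 long axis deg -84.4 rad -1.472 z 0.1002
wrist 0.75 [ 0.4561 -0.0455  0.102 ] [321.088 210.576]
side 0.89 [ 0.4565 -0.0417  0.102 ] [303.68  260.208]
```

View pics/w2.png

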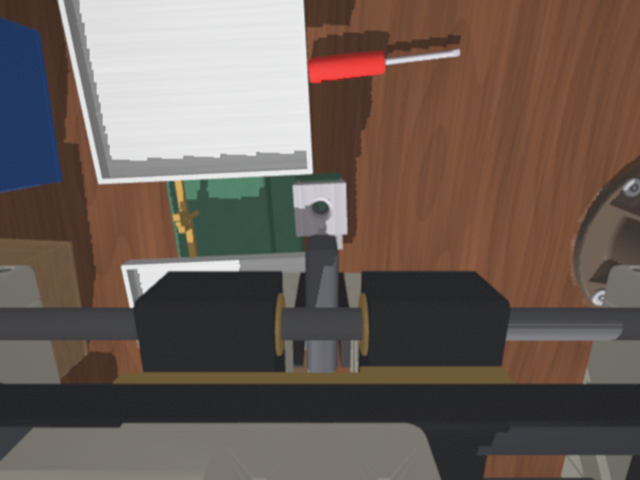

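```bash
python3 -m inch '.03 -.04 -.5 0 0 0;0 0 -.7 0 0 0;0 0 -.7 0 0 0;0 0 -.6 0 0 0;0 0 -.3 0 0 0;0 0 -.2 0 0 0;0 0 -.1 0 0 0;0 0 0 0 0 0'; python3 -m inch '0 0 -.12 0 0 0;0 0 -.12 0 0 0;0 0 -.12 0 0 0;0 0 -.1 0 0 0;0 0 0 0 0 0;0 0 0 0 0 0'; python3 -c "
from h import *
st()"
```

```text
t: 12.2
eef_pos: [0.457, -0.0461, 0.1952]
ee_rot: [-1.46, 1.57, 0.159]
force: [-0.5, -0.5, -1.3]
width: 0.0138
t: 12.95
eef_pos: [0.4569, -0.0461, 0.1813]
ee_rot: [-2.39, 1.571, -0.77]
force: [0.4, 0.4, -1.2]
width: 0.0138
t 12.95 tcp [456.9 -46.1 181.3] jaw deg -177.2 down [ 0. -0. -1.] q [ 0.33   0.035 -0.511  0.    -1.025 -0.281] F [ 0.4  0.4 -1.2] w 13.8
```

```bash
python3 -m inch '0 0 -.08 0 0 0;0 0 -.06 0 0 0;0 0 0 0 0 0;0 0 0 0 0 0'; python3 -m inch '0 0 -.04 0 0 0;0 0 0 0 0 0;0 0 0 0 0 0'
```

```text
t: 13.45
eef_pos: [0.4572, -0.0462, 0.1776]
ee_rot: [-1.726, 1.57, -0.106]
force: [-0.6, -0.1, 6.2]
width: 0.0139
t: 13.82
eef_pos: [0.4575, -0.0462, 0.177]
ee_rot: [-1.775, 1.569, -0.155]
force: [-1.9, 0.1, 11.4]
width: 0.0136
```

```bash
for i in 1; do python3 -m inch '0 0 0 0 0 .4;0 0 0 0 0 .4;0 0 0 0 0 .4;0 0 0 0 0 .4;0 0 0 0 0 0'|egrep 'pos|force'; python3 -m inch '0 0 0 0 0 .4;0 0 0 0 0 .4;0 0 0 0 0 .4;0 0 0 0 0 .4;0 0 0 0 0 0'|egrep 'pos|force';  python3 -m inch '0 0 0 0 0 .4;0 0 0 0 0 .4;0 0 0 0 0 0'|egrep 'pos|force'; done; python3 -c "
from h import *
st()"
```

```text
eef_pos: [0.458, -0.0461, 0.1768]
force: [0.1, 0.1, 6.8]
eef_pos: [0.4584, -0.0461, 0.1769]
force: [0.8, -1.1, 5.0]
eef_pos: [0.4569, -0.046, 0.1756]
force: [1.4, 0.5, -1.5]
t 15.45 tcp [456.9 -46.  175.6] jaw deg -157.19 down [-0.  0. -1.] q [ 0.33   0.041 -0.519 -0.    -1.011  0.068] F [ 1.4  0.5 -1.5] w 13.2
```

Force vanished at bar ≈113°, so the key seems to be dropping into the slot. Following it down.

```bash
python3 -m inch '0 0 -.08 0 0 0;0 0 -.08 0 0 0;0 0 -.06 0 0 0;0 0 0 0 0 0'|egrep 'pos|force'; python3 -m inch '0 0 -.06 0 0 0;0 0 -.05 0 0 0;0 0 0 0 0 0;0 0 0 0 0 0'|egrep 'pos|force'; python3 -c "
from h import *
s,R=st();print(s['moment'])"
```

```text
eef_pos: [0.4569, -0.0461, 0.169]
force: [0.9, 1.0, -2.0]
eef_pos: [0.457, -0.0461, 0.1661]
force: [1.7, 0.5, 1.7]
t 16.45 tcp [457.  -46.1 166.1] jaw deg -157.2 down [ 0.  0. -1.] q [ 0.33   0.051 -0.533  0.    -0.987  0.068] F [1.7 0.5 1.7] w 13.4
[ 0.35775376 -0.61328981  0.02316778]
```

```bash
python3 -m inch '0 0 -.04 0 0 .5;0 0 0 0 0 .8;0 0 0 0 0 .8;0 0 0 0 0 .8;0 0 0 0 0 .8;0 0 0 0 0 .8;0 0 0 0 0 .8;0 0 0 0 0 .8;0 0 0 0 0 .8;0 0 0 0 0 .8'|egrep 'pos|force'; python3 -c "
from h import *
s,R=st();print(s['moment'])";  python3 -m inch '0 0 0 0 0 .8;0 0 0 0 0 .8;0 0 0 0 0 .8;0 0 0 0 0 .8;0 0 0 0 0 .8;0 0 0 0 0 .8;0 0 0 0 0 .4;0 0 0 0 0 .4;0 0 0 0 0 0;0 0 0 0 0 0'|egrep 'pos|force'; python3 -c "
from h import *
s,R=st();print(s['moment'])"
```

```text
eef_pos: [0.458, -0.0459, 0.1659]
force: [1.3, 1.5, 7.4]
t 17.7 tcp [458.  -45.9 165.9] jaw deg -118.55 down [ 0.003  0.    -1.   ] q [ 0.33   0.051 -0.533  0.001 -0.984  0.742] F [1.3 1.5 7.4] w 13.6
[ 0.80502757 -0.40953322 -0.04337721]
eef_pos: [0.4581, -0.0457, 0.166]
force: [0.1, 2.8, 7.2]
t 18.95 tcp [458.1 -45.7 166. ] jaw deg -90.68 down [ 0.003  0.001 -1.   ] q [ 0.331  0.051 -0.533  0.    -0.984  1.228] F [0.1 2.8 7.2] w 13.7
[ 1.33660245 -0.22790226 -0.10195835]
```

```bash
python3 -m inch '0 0 0 0 0 .4;0 0 0 0 0 .4;0 0 0 0 0 0'|egrep 'pos|force'; python3 -c "
from h import *
s,R=st();print(s['moment'])
p=snap('top');C=cloud(p)
for c in ((.495,.126),(.585,.132),(.504,.049)): rect(C,c,.035,.14,.172,'full')
rect(C,(.568,-.16),.05,.1,.15,'rpanfloor')"
```

```text
eef_pos: [0.4581, -0.0456, 0.166]
force: [0.6, 2.8, 8.0]
t 19.32 tcp [458.1 -45.6 166. ] jaw deg -86.65 down [ 0.003  0.001 -1.   ] q [ 0.331  0.051 -0.533  0.    -0.984  1.299] F [0.6 2.8 8. ] w 13.7
[ 1.4152586  -0.13409229 -0.05827896]
full few 3
full 476 c 585.0 130.4 size 68.5 36.1 long axis deg 7.2 rad 0.126 z 0.1496
full few 0
rpanfloor few 0
```

```bash
python3 -m inch '0 0 0 0 0 .4;0 0 0 0 0 .4;0 0 0 0 0 0'|egrep 'pos|force'; python3 -c "
from h import *
s,R=st();print(s['moment'])"
```

```text
eef_pos: [0.4581, -0.0456, 0.166]
force: [0.6, 3.9, 7.9]
t 19.75 tcp [458.1 -45.6 166. ] jaw deg -82.65 down [ 0.003  0.001 -1.   ] q [ 0.331  0.051 -0.533  0.    -0.984  1.368] F [0.6 3.9 7.9] w 13.6
[ 1.40521385 -0.17525726 -0.05635425]
```

The left pan sank about 10 mm from its locked position, so the balance is free. Now releasing the key, then heading over carton C at (504,47).

```bash
python3 -m inch '0 0 .04 0 0 0;0 0 0 0 0 0;0 0 0 0 0 0' .45 |egrep 'pos|force|width'; python3 -m inch '0 0 .3 0 0 0;0 0 .8 0 0 0;0 0 .9 0 0 0;0 0 .9 0 0 0;.15 .35 .9 0 0 0;.3 .5 0 0 0 0;.3 .5 0 0 0 0;.3 .5 0 0 0 0;.3 .5 0 0 0 0;.22 .5 0 0 0 0;0 .25 0 0 0 0;0 0 0 0 0 0' |egrep 'pos|force|width';  python3 - <<'E'
from h import *
st()
p=snap('wrist','w3.png');C=cloud(p)
for c in ((.495,.126),(.585,.132),(.504,.049)): rect(C,c,.042,.14,.172,'full')
p=snap('top');C=cloud(p)
rect(C,(.457,-.046),.04,.175,.2,'key'); rect(C,(.568,-.16),.14,.138,.155,'rpan')
E
```

```text
eef_pos: [0.4564, -0.0464, 0.1656]
force: [-0.5, -0.4, -0.1]
width: 0.0367
eef_pos: [0.5038, 0.0473, 0.2798]
force: [-0.7, -0.3, 0.7]
width: 0.0392
t 21.62 tcp [503.8  47.3 279.8] jaw deg -82.65 down [-0. -0. -1.] q [ 0.482  0.045 -0.266 -0.    -1.26   1.217] F [-0.7 -0.3  0.7] w 39.2
full 3606 c 499.0 123.1 size 72.9 36.4 long axis deg 0.8 rad 0.014 z 0.1473
full 4638 c 587.7 129.2 size 71.6 36.5 long axis deg 7.4 rad 0.129 z 0.1473
full 3492 c 502.8 45.2 size 72.6 36.1 long axis deg 8.1 rad 0.142 z 0.1473
key 198 c 455.3 -44.5 size 59.3 14.0 long axis deg 4.6 rad 0.08 z 0.1888
rpan 674 c 568.1 -159.6 size 191.7 171.2 long axis deg 5.5 rad 0.096 z 0.1445
```

View pics/w3.png

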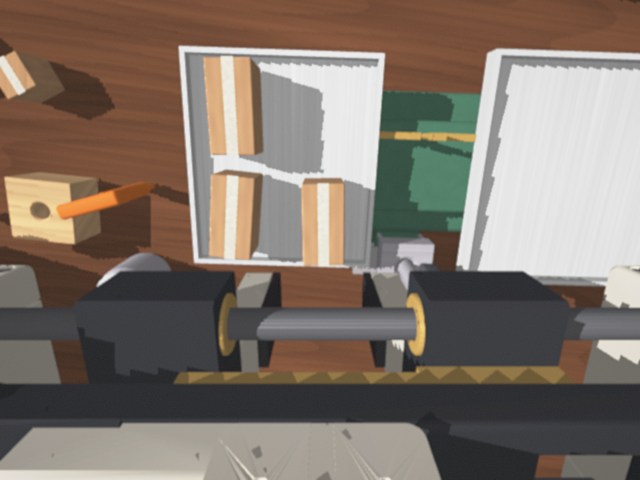

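The picture shows three fulls on the sunken left pan, with carton C at (322,222). The key stays home (its top is at 0.189). Now grasping C.

```bash
python3 -m inch '-.03 -.05 -.8 0 0 0;0 0 -.8 0 0 0;0 0 -.8 0 0 0;0 0 -.8 0 0 0;0 0 -.8 0 0 0;0 0 -.6 0 0 0;0 0 -.4 0 0 0;0 0 -.23 0 0 0;0 0 0 0 0 0' .64 |egrep 'pos|force|width'; python3 -m inch '0 0 0 0 0 0;0 0 0 0 0 0;0 0 0 0 0 0;0 0 0 0 0 0;0 0 .2 0 0 0;0 0 .6 0 0 0;0 0 .9 0 0 0;0 0 .9 0 0 0;0 0 .9 0 0 0;0 0 .5 0 0 0' 0 20 |egrep 'pos|force|width'; python3 -c "
from h import *
st()"
```

```text
eef_pos: [0.5037, 0.0454, 0.1235]
force: [-1.1, 0.5, -0.1]
width: 0.056
eef_pos: [0.503, 0.0454, 0.2442]
force: [-0.5, 0.5, -1.7]
width: 0.036
t 24.1 tcp [503.   45.4 244.2] jaw deg -82.71 down [ 0.001  0.001 -1.   ] q [ 0.479  0.064 -0.328 -0.    -1.178  1.219] F [-0.5  0.5 -1.7] w 36.0
```

```bash
python3 -m inch '.09 -.7 0 0 0 0;.09 -.7 0 0 0 0;.09 -.7 0 0 0 0;.09 -.7 0 0 0 0;.09 -.7 0 0 0 0;.09 -.7 0 0 0 0;.09 -.7 0 0 0 0;.09 -.7 0 0 0 0;.09 -.7 0 0 0 0;.09 -.65 0 0 0 -.35;0 0 0 0 0 0' |egrep 'pos|force|width'; python3 -m inch '0 0 -.6 0 0 0;0 0 -.8 0 0 0;0 0 -.8 0 0 0;0 0 -.5 0 0 0;0 0 -.3 0 0 0;0 0 -.06 0 0 0;0 0 0 0 0 0;0 0 0 0 0 0' |egrep 'pos|force|width'; python3 -c "
from h import *
st()
p=snap('top');C=cloud(p)
rect(C,(.53,-.163),.06,.165,.182,'full');rect(C,(.62,-.16),.04,.1,.15,'rpan')"
```

```text
eef_pos: [0.5295, -0.1639, 0.242]
force: [-0.4, 0.0, -2.5]
width: 0.0361
eef_pos: [0.5305, -0.1632, 0.1519]
force: [0.3, 0.3, -1.8]
width: 0.036
t 26.48 tcp [ 530.5 -163.2  151.9] jaw deg -84.45 down [ 0.001 -0.    -1.   ] q [ 0.054  0.224 -0.36   0.    -0.986  1.613] F [ 0.3  0.3 -1.8] w 36.0
full 94 c 502.4 -164.4 size 36.5 21.6 long axis deg -81.0 rad -1.413 z 0.1768
rpan few 0
```

```bash
python3 -m inch '0 0 0 0 0 0;0 0 0 0 0 0;0 0 .3 0 0 0;0 0 .7 0 0 0;0 0 .8 0 0 0;0 0 .9 0 0 0;.2 -.3 .5 0 0 0;.3 -.9 0 0 0 0;.3 -.9 0 0 0 0;.3 -.9 0 0 0 -.8;.3 -.9 0 0 0 -.8;.3 -.9 0 0 0 -.8' .64 |egrep 'pos|force|width'; python3 -m inch '.2 -.9 0 0 0 0;.1 -.9 0 0 0 0;0 -.9 0 0 0 0;0 -.3 0 0 0 0;0 0 0 0 0 0;0 0 0 0 0 0' 1|egrep 'pos|force|width'; python3 - <<'E'
from h import *
st()
for n in ('wrist','top','side'):
    p=snap(n,'w4.png' if n=='wrist' else None);C=cloud(p); print(n)
    rect(C,(.59,-.397),.06,.036,.05,'halfR')
    if n=='top':
        rect(C,(.53,-.163),.06,.155,.185,'full');rect(C,(.63,-.16),.03,.1,.15,'rpan');rect(C,(.587,.13),.04,.14,.17,'fullleft');rect(C,(.457,-.046),.04,.175,.2,'key')
E
```

```text
eef_pos: [0.5814, -0.3082, 0.2481]
force: [0.1, -0.0, -0.3]
width: 0.0561
eef_pos: [0.5902, -0.3965, 0.2476]
force: [0.9, 0.6, 0.1]
width: 0.0879
t 28.77 tcp [ 590.2 -396.5  247.6] jaw deg -96.42 down [ 0.  0. -1.] q [-0.318  0.407  0.133 -0.    -1.296  1.777] F [0.9 0.6 0.1] w 87.9
wrist
halfR 1188 c 592.3 -398.1 size 36.8 35.5 long axis deg -5.7 rad -0.1 z 0.0423
top
halfR few 0
full 603 c 528.6 -161.9 size 72.7 37.2 long axis deg 6.6 rad 0.115 z 0.1724
rpan 532 c 630.1 -160.5 size 59.2 57.8 long axis deg -2.2 rad -0.039 z 0.1288
fullleft 537 c 586.2 130.7 size 73.2 36.2 long axis deg 7.0 rad 0.122 z 0.154
key 201 c 455.2 -44.7 size 59.4 14.5 long axis deg 4.3 rad 0.074 z 0.1886
side
halfR 386 c 594.2 -398.0 size 36.9 36.9 long axis deg -5.1 rad -0.089 z 0.0443
```

View pics/w4.png

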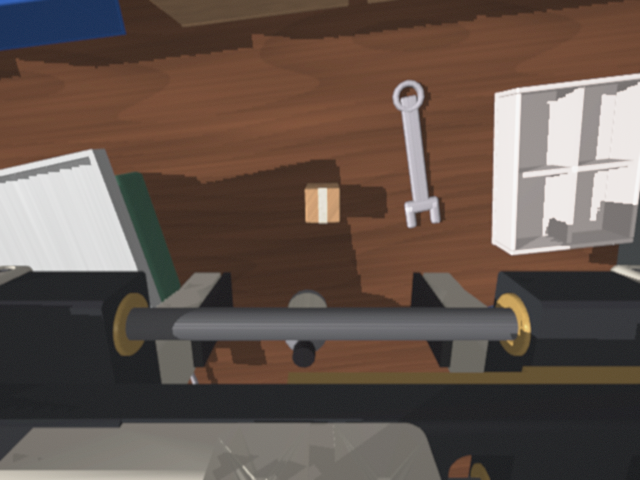

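Right floor ≈128.5 and left ≈110: 9 mm off, exactly as expected for 200 g. Next is the right half, seen at (322,204).

```bash
python3 -m inch '.07 -.05 -.9 0 0 0;0 0 -.9 0 0 0;0 0 -.9 0 0 0;0 0 -.9 0 0 0;0 0 -.9 0 0 0;0 0 -.9 0 0 0;0 0 -.9 0 0 0;0 0 -.7 0 0 0;0 0 -.4 0 0 0;0 0 -.15 0 0 0;0 0 0 0 0 0' .64 |egrep 'pos|force|width'; python3 -m inch '0 0 0 0 0 0;0 0 0 0 0 0;0 0 0 0 0 0;0 0 0 0 0 0;0 0 .3 0 0 0;0 0 .9 0 0 0;0 0 .9 0 0 0;0 0 .9 0 0 0;0 0 .9 0 0 0;0 0 .9 0 0 0;0 0 .9 0 0 0;0 0 .5 0 0 0' 0 15 |egrep 'pos|force|width'; python3 -c "
from h import *
st()"
```

```text
eef_pos: [0.5925, -0.3987, 0.0212]
force: [1.1, -0.1, 0.4]
width: 0.0561
eef_pos: [0.5925, -0.3989, 0.2087]
force: [0.9, -0.4, -0.7]
width: 0.0358
t 31.8 tcp [ 592.5 -398.9  208.7] jaw deg -96.45 down [ 0.002 -0.001 -1.   ] q [-0.321  0.431  0.082  0.    -1.22   1.779] F [ 0.9 -0.4 -0.7] w 35.8
```

```bash
python3 -m inch '.15 .7 0 0 0 .3;.15 .8 0 0 0 .3;.15 .8 0 0 0 .3;.15 .8 0 0 0 .3;.15 .8 0 0 0 .3;.15 .8 0 0 0 .3;.1 .8 0 0 0 .3;.1 .8 0 0 0 .3;0 .66 0 0 0 0;0 0 -.5 0 0 0;0 0 -.6 0 0 0;0 0 -.4 0 0 0' |egrep 'pos|force|width'; python3 -m inch '0 0 -.3 0 0 0;0 0 -.14 0 0 0;0 0 0 0 0 0;0 0 0 0 0 0'|egrep 'pos|force|width'; python3 -m inch '0 0 0 0 0 0;0 0 0 0 0 0;0 0 0 0 0 0;0 0 .4 0 0 0;0 0 .8 0 0 0;0 0 .9 0 0 0;0 0 .9 0 0 0;0 0 .5 0 0 0' .64|egrep 'pos|force|width'; python3 - <<'E'
from h import *
st()
p=snap('top','t5.png');C=cloud(p)
rect(C,(.528,-.163),.06,.155,.185,'full');rect(C,(.625,-.19),.035,.155,.185,'half');rect(C,(.587,.13),.04,.14,.17,'fullleft');rect(C,(.498,.123),.04,.14,.17,'fullleft');rect(C,(.457,-.046),.04,.175,.2,'key');rect(C,(.592,.382),.06,.036,.05,'halfL')
E
```

```text
eef_pos: [0.6242, -0.1903, 0.1595]
force: [-0.7, -1.0, -1.0]
width: 0.036
eef_pos: [0.6255, -0.19, 0.1491]
force: [-0.7, 0.1, -0.9]
width: 0.0357
eef_pos: [0.6258, -0.19, 0.2561]
force: [-0.2, -0.1, -0.5]
width: 0.0561
t 34.8 tcp [ 625.8 -190.   256.1] jaw deg -84.44 down [ 0.003 -0.    -1.   ] q [ 0.003  0.307  0.004  0.    -1.265  1.665] F [-0.2 -0.1 -0.5] w 56.1
full few 0
half 148 c 615.7 -192.6 size 31.0 23.2 long axis deg -77.9 rad -1.36 z 0.1681
fullleft 547 c 585.7 130.5 size 72.2 36.1 long axis deg 7.2 rad 0.126 z 0.1583
fullleft 562 c 497.8 124.5 size 72.8 36.0 long axis deg 0.9 rad 0.016 z 0.1582
key few 0
halfL 227 c 592.4 382.1 size 37.9 37.2 long axis deg 32.5 rad 0.568 z 0.0444
```

```bash
python3 -m inch '-.05 .6 0 0 0 0;-.05 .95 0 0 0 0;-.05 .95 0 0 0 0;-.05 .95 0 0 0 0;-.05 .95 0 0 0 0;-.05 .95 0 0 0 .5;-.05 .95 0 0 0 .5;-.05 .95 0 0 0 .5;-.05 .95 0 0 0 .5;-.05 .95 0 0 0 .5;-.05 .95 0 0 0 .5;-.05 .95 0 0 0 .5' |egrep 'pos|force|width'; python3 -m inch '-.05 .95 0 0 0 .5;-.05 .95 0 0 0 .5;-.05 .95 0 0 0 .5;-.05 .95 0 0 0 .3;-.05 .95 0 0 0 0;-.05 .95 0 0 0 0;-.05 .95 0 0 0 0;-.05 .95 0 0 0 0;0 .4 0 0 0 0;0 0 0 0 0 0;0 0 0 0 0 0' |egrep 'pos|force|width'; python3 - <<'E'
from h import *
st()
p=snap('wrist','w5.png');C=cloud(p)
rect(C,(.592,.382),.06,.036,.05,'halfL')
p=snap('top');C=cloud(p)
rect(C,(.53,-.163),.06,.155,.185,'full');rect(C,(.625,-.19),.035,.155,.185,'half');rect(C,(.457,-.046),.04,.175,.2,'key')
E
```

```text
eef_pos: [0.606, 0.1432, 0.2522]
force: [0.2, -0.7, 0.1]
width: 0.0563
eef_pos: [0.5953, 0.3811, 0.2536]
force: [-0.2, -0.2, 0.2]
width: 0.056
t 37.73 tcp [595.3 381.1 253.6] jaw deg -57.97 down [-0. -0. -1.] q [ 0.844  0.398  0.132  0.    -1.305  1.285] F [-0.2 -0.2  0.2] w 56.0
halfL 1132 c 594.5 381.3 size 36.6 35.2 long axis deg 31.1 rad 0.543 z 0.0423
full 579 c 528.3 -162.0 size 72.7 36.7 long axis deg 5.7 rad 0.1 z 0.1679
half 293 c 623.0 -188.7 size 37.1 37.0 long axis deg -85.2 rad -1.487 z 0.1677
key 199 c 455.2 -44.5 size 59.3 14.3 long axis deg 4.2 rad 0.073 z 0.1889
```

View pics/w5.png

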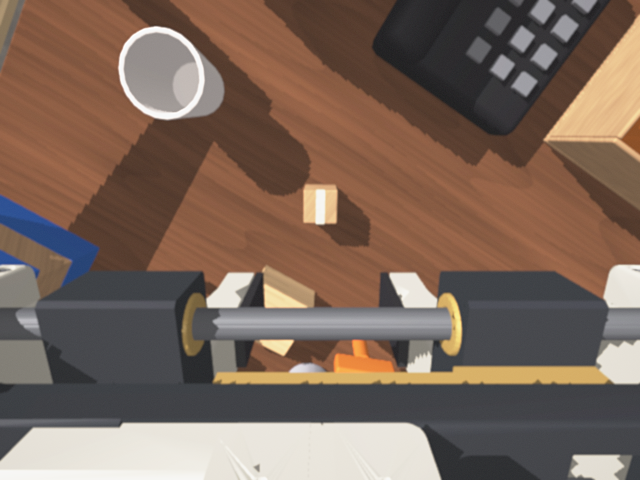

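The half lies centred at (320,204). Descend and pick it up.

```bash
python3 -m inch '-.02 0 -.9 0 0 -.1;0 0 -.9 0 0 0;0 0 -.9 0 0 0;0 0 -.9 0 0 0;0 0 -.9 0 0 0;0 0 -.9 0 0 0;0 0 -.9 0 0 0;0 0 -.8 0 0 0;0 0 -.4 0 0 0;0 0 -.24 0 0 0;0 0 0 0 0 0' .64 |egrep 'pos|force|width'; python3 -m inch '0 0 0 0 0 0;0 0 0 0 0 0;0 0 0 0 0 0;0 0 0 0 0 0;0 0 .3 0 0 0;0 0 .9 0 0 0;0 0 .9 0 0 0;0 0 .9 0 0 0;0 0 .9 0 0 0;0 0 .9 0 0 0;0 0 .9 0 0 0;0 0 .9 0 0 0' 0 15 |egrep 'pos|force|width'; python3 -m inch '0 0 .5 0 0 0;0 0 .3 0 0 0;0 0 0 0 0 0'|egrep 'pos|force|width'
python3 -c "
from h import *
st()"
```

```text
eef_pos: [0.5947, 0.3816, 0.0216]
force: [0.2, 0.4, 0.1]
width: 0.0559
eef_pos: [0.5943, 0.3814, 0.2205]
force: [0.2, -0.4, -1.1]
width: 0.0365
eef_pos: [0.5945, 0.3817, 0.2433]
force: [-0.9, 0.5, -0.6]
width: 0.0361
t 41.08 tcp [594.5 381.7 243.3] jaw deg -58.45 down [-0.  0. -1.] q [ 0.846  0.402  0.115 -0.    -1.284  1.276] F [-0.9  0.5 -0.6] w 36.1
```

```bash
python3 -m inch '.05 -.6 0 0 0 0;.05 -.95 0 0 0 -.5;.05 -.95 0 0 0 -.5;.05 -.95 0 0 0 -.5;.05 -.95 0 0 0 -.5;.05 -.95 0 0 0 -.5;.05 -.95 0 0 0 -.5;.05 -.95 0 0 0 -.5;.05 -.95 0 0 0 -.5;.05 -.95 0 0 0 -.5;.05 -.95 0 0 0 -.5;.05 -.95 0 0 0 -.2'|egrep 'pos|force|width'; python3 -m inch '.05 -.95 0 0 0 0;.05 -.95 0 0 0 0;.05 -.95 0 0 0 0;.05 -.95 0 0 0 0;.02 -.95 0 0 0 0;0 -.7 0 0 0 0;0 0 -.6 0 0 0;0 0 -.8 0 0 0;0 0 -.8 0 0 0;0 0 -.5 0 0 0;0 0 -.3 0 0 0;0 0 0 0 0 0' |egrep 'pos|force|width';python3 -c "
from h import *
st()"
```

```text
eef_pos: [0.6123, 0.048, 0.2436]
force: [0.5, -0.5, -0.6]
width: 0.0357
eef_pos: [0.619, -0.1132, 0.1529]
force: [-0.4, -0.2, -0.1]
width: 0.0355
t 44.08 tcp [ 619.  -113.2  152.9] jaw deg -84.44 down [-0.001 -0.    -1.   ] q [ 0.129  0.339 -0.193  0.    -1.04   1.539] F [-0.4 -0.2 -0.1] w 35.5
```

```bash
python3 -m inch '0 0 -.15 0 0 0;0 0 -.1 0 0 0;0 0 0 0 0 0;0 0 0 0 0 0'|egrep 'pos|force|width';  python3 -m inch '0 0 0 0 0 0;0 0 0 0 0 0;0 0 0 0 0 0;0 0 .3 0 0 0;0 0 .8 0 0 0;0 0 .9 0 0 0;0 0 .9 0 0 0;0 0 .9 0 0 0;-.3 .3 .5 0 0 0;-.8 .5 0 0 0 0;-.8 .5 0 0 0 0;-.8 .4 0 0 0 0' .56|egrep 'pos|force|width'; python3 -m inch '-.8 .3 0 0 0 0;-.8 .2 0 0 0 0;-.8 0 0 0 0 0;-.3 0 0 0 0 0;0 0 0 0 0 0;0 0 0 0 0 0;0 0 0 0 0 0;0 0 0 0 0 0'|egrep 'pos|force|width'; python3 - <<'E'
from h import *
st()
for n in ('top','side'):
    p=snap(n,n+'6.png');C=cloud(p); print(n)
    rect(C,(.53,-.163),.06,.155,.185,'full');rect(C,(.625,-.19),.035,.155,.185,'half');rect(C,(.619,-.113),.035,.155,.185,'half');rect(C,(.587,.13),.04,.14,.17,'fullleft');rect(C,(.498,.123),.04,.14,.17,'fullleft')
p=snap('wrist','w6.png');C=cloud(p);rect(C,(.457,-.046),.04,.175,.2,'key');rect(C,(.457,-.046),.045,.095,.108,'plate')
E
```

```text
eef_pos: [0.6193, -0.1134, 0.1461]
force: [0.3, -0.2, -1.4]
width: 0.036
eef_pos: [0.5366, -0.0615, 0.2747]
force: [0.5, 0.4, 0.6]
width: 0.0491
eef_pos: [0.4574, -0.0474, 0.2745]
force: [0.4, -0.5, -0.4]
width: 0.0491
t 47.08 tcp [457.4 -47.4 274.5] jaw deg -84.46 down [-0.001 -0.    -1.   ] q [ 0.327 -0.035 -0.359  0.    -1.248  1.34 ] F [ 0.4 -0.5 -0.4] w 49.1
top
full few 0
half few 0
half few 0
fullleft 351 c 586.4 130.5 size 71.7 36.0 long axis deg 7.3 rad 0.127 z 0.163
fullleft few 2
side
full 645 c 531.9 -164.0 size 72.9 38.8 long axis deg 6.7 rad 0.118 z 0.1636
half 334 c 626.8 -190.9 size 37.6 37.1 long axis deg -85.5 rad -1.492 z 0.1635
half 239 c 604.6 -96.8 size 36.6 35.8 long axis deg 1.4 rad 0.024 z 0.1634
fullleft 547 c 589.0 129.0 size 72.4 40.6 long axis deg 6.4 rad 0.112 z 0.1615
fullleft 76 c 495.1 119.8 size 64.6 25.3 long axis deg -18.8 rad -0.328 z 0.1623
key 1517 c 457.6 -46.0 size 59.5 14.0 long axis deg 4.0 rad 0.07 z 0.1869
plate 2022 c 457.2 -38.1 size 67.7 51.8 long axis deg -84.5 rad -1.474 z 0.1002
```

View pics/side6.png

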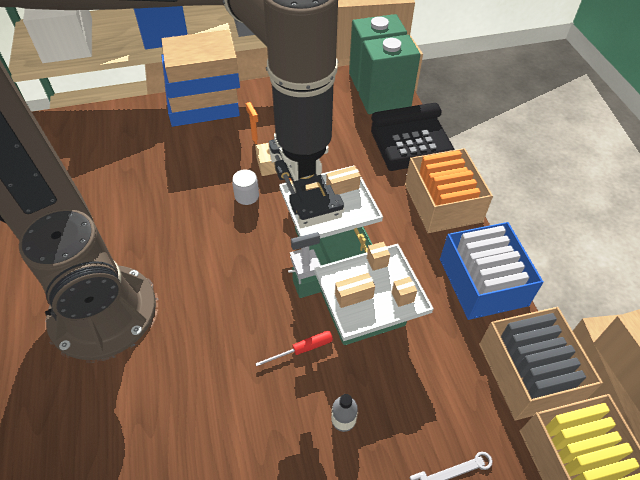

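Pans are level (tops 0.1615–0.163 left, 0.1635 right). The last half has shifted about 2 cm to (605,-97), perhaps the announced knock, but it lies flat and fully inside the right pan, so it can stay. Next, grip the key.

```bash
python3 -m inch '0 .04 -.7 0 0 -.25;0 0 -.9 0 0 0;0 0 -.9 0 0 0;0 0 -.6 0 0 0;0 0 -.3 0 0 0;0 0 -.2 0 0 0;0 0 0 0 0 0;0 0 0 0 0 0'|egrep 'pos|force|width'; python3 -m inch '0 0 0 0 0 0;0 0 0 0 0 0;0 0 0 0 0 0;0 0 0 0 0 0;0 0 0 0 0 0;0 0 0 0 0 0' 0 40|egrep 'pos|force|width'; python3 -c "
from h import *
s,R=st();print(s['moment'])"
```

```text
eef_pos: [0.4576, -0.0461, 0.1674]
force: [-0.3, -0.5, 0.1]
width: 0.049
eef_pos: [0.4572, -0.046, 0.1669]
force: [-0.3, 1.8, 0.6]
width: 0.0134
t 48.98 tcp [457.2 -46.  166.9] jaw deg -85.7 down [ 0.  0. -1.] q [ 0.33   0.05  -0.531 -0.    -0.989  1.316] F [-0.3  1.8  0.6] w 13.4
[0.4888857  0.11662124 0.00381088]
```

```bash
python3 -m inch '0 0 0 0 0 -.8;0 0 0 0 0 -.8;0 0 0 0 0 -.8;0 0 0 0 0 -.8;0 0 0 0 0 -.8;0 0 0 0 0 -.8;0 0 0 0 0 -.8;0 0 0 0 0 0'|egrep 'pos|force|width'; python3 -c "
from h import *
s,R=st();print(s['moment'])";  python3 -m inch '0 0 0 0 0 -.8;0 0 0 0 0 -.8;0 0 0 0 0 -.8;0 0 0 0 0 -.8;0 0 0 0 0 -.8;0 0 0 0 0 -.8;0 0 0 0 0 -.8;0 0 0 0 0 0'|egrep 'pos|force|width'; python3 -c "
from h import *
s,R=st();print(s['moment'])"
```

```text
eef_pos: [0.4575, -0.046, 0.1669]
force: [1.8, 1.1, -0.9]
width: 0.0138
t 49.98 tcp [457.5 -46.  166.9] jaw deg -113.67 down [ 0.001  0.    -1.   ] q [ 0.33   0.05  -0.531 -0.    -0.989  0.828] F [ 1.8  1.1 -0.9] w 13.8
[ 0.55577375 -0.40164291  0.02375534]
eef_pos: [0.4573, -0.0461, 0.1669]
force: [1.2, 2.8, -0.6]
width: 0.0138
t 50.98 tcp [457.3 -46.1 166.9] jaw deg -141.59 down [ 0.  0. -1.] q [ 0.33   0.05  -0.531  0.    -0.989  0.34 ] F [ 1.2  2.8 -0.6] w 13.8
[ 0.58929132 -0.41156758  0.05930112]
```

```bash
python3 -m inch '0 0 0 0 0 -.8;0 0 0 0 0 -.8;0 0 0 0 0 -.8;0 0 0 0 0 -.8;0 0 0 0 0 -.8;0 0 0 0 0 -.8;0 0 0 0 0 -.8;0 0 0 0 0 -.5;0 0 0 0 0 0;0 0 0 0 0 0'|egrep 'pos|force|width'; python3 -c "
from h import *
s,R=st();print(s['moment'])";  python3 -m inch '0 0 0 0 0 -.5;0 0 0 0 0 -.3;0 0 0 0 0 0;0 0 0 0 0 0'|egrep 'pos|force|width'; python3 - <<'E'
from h import *
s,R=st();print(s['moment'])
for n in ('top','side'):
    p=snap(n);C=cloud(p); print(n)
    rect(C,(.53,-.163),.06,.155,.185,'full');rect(C,(.625,-.19),.035,.155,.185,'half');rect(C,(.605,-.097),.03,.155,.185,'half');rect(C,(.587,.13),.04,.14,.17,'fullleft');rect(C,(.498,.123),.04,.14,.17,'fullleft')
E
```

```text
eef_pos: [0.4572, -0.0461, 0.1669]
force: [0.3, 1.0, 0.4]
width: 0.0135
t 52.23 tcp [457.2 -46.1 166.9] jaw deg -172.08 down [ 0.  0. -1.] q [ 0.33   0.05  -0.531 -0.    -0.989 -0.192] F [0.3 1.  0.4] w 13.5
[ 0.72927072 -0.16063559  0.01752011]
eef_pos: [0.4572, -0.0461, 0.1669]
force: [0.0, 2.8, 0.4]
width: 0.0135
t 52.73 tcp [457.2 -46.1 166.9] jaw deg -176.14 down [ 0.  0. -1.] q [ 0.33   0.05  -0.531 -0.    -0.989 -0.263] F [0.  2.8 0.4] w 13.5
[ 0.83531567 -0.16377873  0.05392708]
top
full few 0
half 256 c 623.4 -189.0 size 36.8 36.3 long axis deg 5.4 rad 0.093 z 0.1635
half few 0
fullleft 562 c 586.1 130.7 size 72.8 36.1 long axis deg 7.0 rad 0.121 z 0.163
fullleft 24 c 522.1 124.4 size 33.9 22.1 long axis deg -87.2 rad -1.522 z 0.1624
side
full 643 c 532.1 -164.0 size 73.4 37.8 long axis deg 5.5 rad 0.096 z 0.1637
half 338 c 626.4 -189.7 size 39.8 36.8 long axis deg -84.8 rad -1.48 z 0.1635
half 299 c 603.8 -95.7 size 38.9 38.0 long axis deg 4.5 rad 0.079 z 0.1636
fullleft 487 c 589.5 129.0 size 73.2 42.9 long axis deg 6.3 rad 0.109 z 0.162
fullleft few 0
```

```bash
python3 -m inch '0 0 0 0 0 -.5;0 0 0 0 0 -.4;0 0 0 0 0 0;0 0 0 0 0 0'|egrep 'pos|force'; python3 -c "
from h import *
s,R=st();print(s['moment'])";  python3 -m inch '0 0 0 0 0 .6;0 0 0 0 0 0;0 0 .1 0 0 0;0 0 .3 0 0 0;0 0 .3 0 0 0;0 0 .4 0 0 0;0 0 .5 0 0 0;0 0 .6 0 0 0;0 0 .8 0 0 0;0 0 .6 0 0 0;0 0 .4 0 0 0;0 0 0 0 0 0'|egrep 'pos|force'; python3 - <<'E'
from h import *
s,R=st();print(s['moment'])
E
```

```text
eef_pos: [0.4572, -0.0461, 0.1669]
force: [0.3, 1.2, 0.6]
t 53.33 tcp [457.2 -46.1 166.9] jaw deg 179.34 down [ 0.  0. -1.] q [ 0.33   0.05  -0.531 -0.    -0.989 -0.342] F [0.3 1.2 0.6] w 13.8
[ 0.88672393 -0.0821688   0.09511984]
eef_pos: [0.4575, -0.046, 0.2878]
force: [0.0, -0.2, -0.6]
t 54.83 tcp [457.5 -46.  287.8] jaw deg -177.7 down [ 0.002  0.001 -1.   ] q [ 0.33  -0.044 -0.337  0.    -1.276 -0.29 ] F [ 0.  -0.2 -0.6] w 13.6
[ 0.11945679 -0.07752168  0.01053579]
```

```bash
python3 -m inch '0 .4 0 0 0 0;0 .8 0 0 0 0;0 .8 0 0 0 0;0 .8 0 0 0 0;0 .8 0 0 0 0;0 .8 0 0 0 0;0 .8 0 0 0 0;0 .8 0 0 0 0;0 .8 0 0 0 0;0 .8 0 0 0 0;0 .8 0 0 0 0;0 .8 0 0 0 0'|egrep 'pos|force'; python3 -m inch '-.04 .8 0 0 0 0;-.05 .8 0 0 0 0;-.05 .8 0 0 0 0;0 .8 0 0 0 0;0 .6 0 0 0 0;0 .32 0 0 0 0;0 0 0 0 0 0;0 0 0 0 0 0'|egrep 'pos|force'; python3 - <<'E'
from h import *
s,R=st()
p=snap('wrist','w7.png');C=cloud(p);rect(C,(.453,.36),.06,.044,.056,'block')
for d in arm.place_of(p,'key_block')[:2]: print(d['confidence'],px2w(p,d['position'][0]*640,d['position'][1]*480,z=.0))
p=snap('top');C=cloud(p);rect(C,(.453,.36),.06,.044,.056,'block')
E
```

```text
eef_pos: [0.4569, 0.2313, 0.2864]
force: [-0.6, 0.3, -1.1]
eef_pos: [0.453, 0.353, 0.2869]
force: [0.1, -0.4, -0.2]
t 57.33 tcp [453.  353.  286.9] jaw deg -177.72 down [-0. -0. -1.] q [ 1.002  0.16  -0.12   0.    -1.292 -0.963] F [ 0.1 -0.4 -0.2] w 13.9
block 3285 c 453.4 359.4 size 70.4 70.1 long axis deg -88.7 rad -1.548 z 0.0482
0.91 [0.45070544 0.35919375 0.        ]
block 805 c 452.3 360.8 size 71.1 69.9 long axis deg -88.9 rad -1.551 z 0.0503
```

View pics/w7.png

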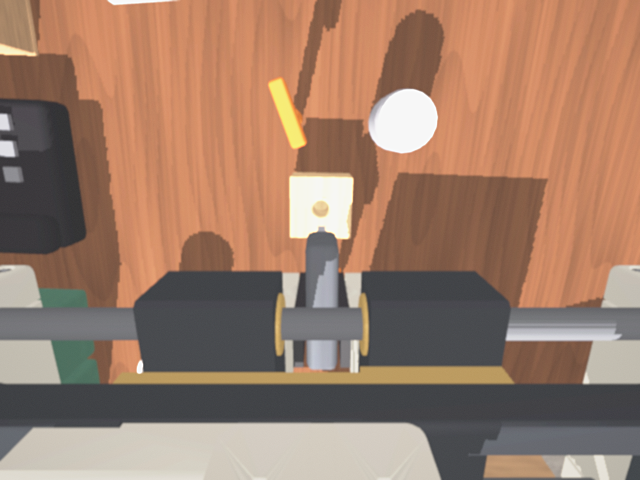

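The bore shows at (320,209), straight ahead of the key. Shift 6.5 mm in y and insert.

```bash
python3 -m inch '0 .22 -.5 0 0 0;0 0 -.8 0 0 0;0 0 -.9 0 0 0;0 0 -.9 0 0 0;0 0 -.7 0 0 0;0 0 -.4 0 0 0;0 0 -.2 0 0 0;0 0 -.15 0 0 0;0 0 0 0 0 0'|egrep 'pos|force'; python3 -m inch '0 0 -.15 0 0 0;0 0 -.15 0 0 0;0 0 -.15 0 0 0;0 0 -.15 0 0 0;0 0 0 0 0 0'|egrep 'pos|force'
```

```text
eef_pos: [0.4531, 0.3602, 0.1506]
force: [-0.1, 0.7, -0.1]
eef_pos: [0.4528, 0.3598, 0.1318]
force: [-0.0, 0.4, -0.6]
```

```bash
python3 -m inch '0 0 -.15 0 0 0;0 0 -.15 0 0 0;0 0 -.15 0 0 0;0 0 -.08 0 0 0;0 0 -.05 0 0 0;0 0 0 0 0 0;0 0 0 0 0 0'|egrep 'pos|force'
```

```text
eef_pos: [0.4531, 0.3601, 0.1151]
force: [0.8, 0.1, -1.0]
```

```bash
python3 -m inch '0 0 -.05 0 0 0;0 0 -.03 0 0 0;0 0 0 0 0 0;0 0 0 0 0 0'|egrep 'pos|force'; python3 -m inch '0 0 0 0 0 0;0 0 0 0 0 0;0 0 0 0 0 0;0 0 .3 0 0 0;0 0 .8 0 0 0;0 0 .9 0 0 0;0 0 .9 0 0 0;0 0 .9 0 0 0;0 0 .9 0 0 0;-.8 .3 .3 0 0 0;-.9 .5 0 0 0 0;-.9 .5 0 0 0 0' .45 |egrep 'pos|force'; python3 -m inch '-.9 .7 0 0 0 0;-.9 .8 0 0 0 0;-.5 .8 0 0 0 0;-.3 .8 0 0 0 0;-.3 .8 0 0 0 0;0 0 0 0 0 0;0 0 0 0 0 0'|egrep 'pos|force'
python3 - <<'E'
from h import *
st()
for n in ('top','side'):
    p=snap(n,n+'8.png');C=cloud(p); print(n)
    rect(C,(.453,.36),.06,.112,.15,'key'); rect(C,(.453,.36),.06,.044,.056,'block')
    rect(C,(.53,-.163),.06,.155,.185,'full');rect(C,(.625,-.19),.035,.155,.185,'half');rect(C,(.605,-.097),.033,.155,.185,'half');rect(C,(.587,.13),.04,.14,.17,'fullleft');rect(C,(.498,.123),.04,.14,.17,'fullleft')
    rect(C,(.367,.263),.06,.062,.075,'tin');rect(C,(.457,-.36),.04,.06,.13,'oil')
E
```

```text
eef_pos: [0.4534, 0.3604, 0.1138]
force: [-2.2, -0.7, 7.3]
eef_pos: [0.3743, 0.3993, 0.2634]
force: [0.7, 0.8, -0.3]
eef_pos: [0.2881, 0.5161, 0.2622]
force: [0.1, -0.0, 0.6]
t 62.98 tcp [288.1 516.1 262.2] jaw deg -177.71 down [-0.    -0.001 -1.   ] q [ 1.392  0.201 -0.124 -0.    -1.247 -1.352] F [ 0.1 -0.   0.6] w 39.1
top
key 207 c 452.2 360.6 size 60.5 14.6 long axis deg -88.0 rad -1.536 z 0.1356
block 706 c 452.7 360.7 size 70.9 70.4 long axis deg 1.0 rad 0.017 z 0.0503
full 558 c 528.6 -162.1 size 73.0 36.5 long axis deg 6.2 rad 0.108 z 0.1633
half 282 c 623.0 -188.8 size 37.2 36.5 long axis deg 3.6 rad 0.064 z 0.1634
half 278 c 599.8 -93.7 size 37.0 36.0 long axis deg 4.5 rad 0.079 z 0.1635
fullleft 558 c 586.0 130.6 size 73.1 36.1 long axis deg 6.9 rad 0.121 z 0.1628
fullleft 570 c 497.7 124.5 size 72.5 36.0 long axis deg 1.1 rad 0.019 z 0.1629
tin 507 c 367.3 261.8 size 58.0 57.4 long axis deg -43.5 rad -0.76 z 0.0702
oil 339 c 455.7 -360.4 size 46.1 44.0 long axis deg 10.4 rad 0.182 z 0.0798
side
key 136 c 455.7 358.7 size 68.3 14.2 long axis deg -86.2 rad -1.504 z 0.1334
block 427 c 456.7 359.0 size 78.2 70.5 long axis deg -88.6 rad -1.546 z 0.0496
full 647 c 531.8 -163.9 size 72.3 38.9 long axis deg 7.2 rad 0.125 z 0.1636
half 340 c 626.9 -190.4 size 38.8 37.1 long axis deg -85.5 rad -1.493 z 0.1639
half 299 c 604.1 -96.0 size 39.8 38.3 long axis deg -85.8 rad -1.497 z 0.1635
fullleft 565 c 589.6 127.3 size 73.4 43.0 long axis deg 4.8 rad 0.084 z 0.1615
fullleft 571 c 501.4 122.7 size 72.4 41.5 long axis deg -0.8 rad -0.013 z 0.1615
tin 351 c 371.3 261.3 size 59.8 58.4 long axis deg 58.8 rad 1.026 z 0.0696
oil 540 c 458.3 -366.8 size 47.4 42.0 long axis deg -25.0 rad -0.437 z 0.0804
```

View pics/top8.png

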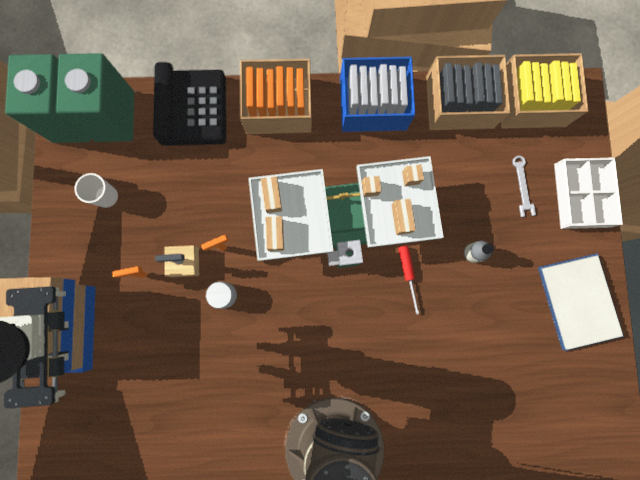

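All as it should be: the key stands in its block at (180,258), two fulls lie on the left pan, and one full and both halves lie on the right pan. Handing in.

```bash
python3 -c "
from h import *
print(arm.job_done())"
```

```text
the job is handed in; nothing more can be done
None
```

The job is done and handed in at about 63 s of robot time; no verdict was reported.

- **Freeing the balance:** I pressed and turned the key until it dropped fully home, at about 113° world. I then turned it counterclockwise to about 184–187°, and the loaded left pan sank to its stop.
- **Loading:** Three full cartons were present. I moved one to the right pan and put both halves there too, so each pan carries 400 g.
- **Locking:** I turned the key clockwise to about the locked stop, lifted it out and stood it back in its block.

**Last checks:**
- **Level:** From the top camera, carton tops are 162.8–162.9 mm on the left and 163.3–163.5 mm on the right, so the pans are within about 0.6 mm of level. The side camera read the left about 2 mm lower than the right, inside its calibration error.
- **Key:** Its top is at 135.6 mm, the same as at the start, so it is fully down. It faces a different way than before.
- **Bystanders:** The tin and oil bottle measure where they were, and the screwdriver looks unmoved in the picture.

**Not as planned or not confirmed:**
- The last half carton ended about 2 cm from where I set it down, either from the announced knock or from my release. It lies flat inside the right pan, so I left it there.
- I did not feel a hard stop when locking, only a small rise in torque. The lock is inferred from the key angle, well inside the bolt's holding range.

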